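Pin the work holder and set its end cap a quarter turn off the stop

ROBOT

A 6-joint arm with a two-finger parallel gripper is mounted at the origin on the work surface. World frame = base frame: x ahead of the robot, y to its left, z up, the work surface at z = 0. Lengths are in m, angles in rad, forces in N, time in s.
With the tool pointing down it reaches from about 0.3 to 0.75 m from the base axis. Payload 8.5 kg.
Tool frame: the origin (TCP) lies on the centre line of the jaws, within the pads' length; the fingertips stand 25 mm ahead of it and the grasp point (between the pads) lies 6 mm ahead of it; z points along the fingers, y is the line along which they close (so a half turn about z gives the same grasp; the last joint's range is limited). The gripper opens to 88 mm and grips with 3 to 60 N. Pads are 18 mm wide; open, the fingers measure 123 mm over their backs; the gripper's body (75 mm by 187 mm) begins 45 mm behind the grasp point.
Start: joints at [0.915, 0.381, 1.297, -0, 1.464, -0.215], TCP at [0.235, 0.497, 0.264] pointing down, gripper open.
Joint ranges: [-3.11, 3.11], [-0.89, 2.33], [0.22, 2.48], [-1.42, 4.56], [0.17, 2.85], [-2.88, 2.88]. Speed limits (rad/s): [2.39, 2.39, 3.14, 3.14, 3.14, 3.14].

INTERFACE

Orientations are given as a rotation vector (axis times angle).
In Python, from rig import ctrl, optics, ticket, spotter gives the robot as it stands. The module is installed in compiled form; this text tells all that it offers.
- The arm moves only by the tool step_arm, never from a script. Its argument "targets" is a list of rows, each a list of 5 numbers: the finger opening in mm, from 0 to 88.1, then the shift along the tool's x, y, z in mm, then the turn about the tool's z in rad. A call has 1 to 20 rows; each row is the pose to reach, as a shift and turn from the pose commanded when the call began, along the tool's axes at that moment; what a row does not reach only later rows make up. A row lasts 1/8 s, in which the tool goes at most 62.5 mm and 10.7 degrees, less where a joint would pass 70% of its speed; a pose out of reach is approached as far as the arm can. A call with a gripper value outside its range is refused whole. The fingers move at their own pace and stop on an object; the grip force is fixed at half the most. Time passes only in rows, so rows that repeat a pose let the fingers close. It gives the time, the measured TCP pose, the force, the opening and the grip force at its end, in the units of the state.
- ctrl.get_obs(): the state, without advancing time (a new reading comes with each control period).
- optics.capture(name): name is "side" or "top"; returns a dict with "image" (420x560x3 uint8, red, green, blue), "camera_matrix" (3x3 intrinsics, pixels), "D" ([k1, k2, p1, p2, k3] as OpenCV has them; the pictures are not rectified), "extrinsics" (4x4, takes a point from camera to world coordinates). Camera axes: x right, y down, z forward; pixel columns grow to the right and rows downward; lengths in m; the calibration is good to about 2 mm. A picture is of the moment at which its call begins. There is no depth.
- ticket.sign_off(): hands the job in; it is judged then, once.
Trained networks look in the newest picture that a camera, given by its name, has taken for a name from the list of things; names that differ only in an ending like _2 or _b are one class to them, and where a whole thing is asked for, a point or a joint stands for the part that bears it (a point fixed in the world has none). Each returns a list of dicts, best first, with "score" (0 to 1); they miss things now and then, are a little off and sometimes report something else, mostly with a low value. They report only what shows in the picture. A call takes as long as a camera call. They do not tell look-alikes from the thing itself.
- spotter.boxes_of(name, camera): "position" ([x, y, z] in m, in world coordinates, good to about 4 mm: the middle of the surface that is visible of it).
- spotter.regions_of(name, camera): "mask" (420x560 bool, what is visible of it).
- spotter.landmark_of(name, camera): "position" ([x, y, z] in m, in world coordinates, good to about 4 mm: a listed point, or the origin of a listed thing).
The state is a dict: "t": time; "joint_positions": joint angles; "qvel": joint speeds; "joint_torque": joint torques, N m; "tcp_pos": TCP position; "tcp_rot": TCP orientation; "force": force on the tool from outside, world axes, zero at the start; "torque": the same for the moment, N m; "gripper_width": opening from 0.0 (shut) to 1.0 (fully open); "grasp_force": force on a finger pad.
Only numpy, scipy, OpenCV 4.12 (cv2) and the standard library are available. Lean on these libraries where they do the work, as an engineer would, in place of code of your own. Each camera call takes 0.05 s, during which the arm holds its last target. There are 200 camera calls.

TASK

Take the round-gripped lock pin out of the wooden tool stand, push it fully home through the bracket and the holder's arm, and let go of it. Then screw the holder's knurled end cap clockwise until it bottoms out, back it off a quarter turn, and finish still gripping the cap between the fingers so that the setting cannot creep: do not let go at the end. Leave the other two tools, the jar and the steel block alone.

Things in the scene. Friction and masses are not known exactly. Their poses are not given: they have to be found in the camera images.
- pin_grip (a point): Centre (half-way up) of the round grooved grip, 16 mm diameter, 44 mm long, of the loose steel lock pin standing in the tool stand. Below the grip: a collar 24 mm diameter, 4 mm thick, then a shank 10 mm diameter, 40 mm long, tapered tip. The collar's underside is 26 mm below this point and rests on the stand's top; the pin lifts straight out. About 90 g. z points up along the pin.
- pin_tip (a point): Tip of the pin's shank, on its axis, 66 mm below the centre of the grip.
- pin_hole (a point): Centre of the mouth of the vertical pin hole, on the bracket's top face, 46 mm above the bench. The hole is 12 mm wide, slightly chamfered, and runs straight down 38 mm through fork, arm and fork. Pin fully home: its collar rests on this face, the centre of its grip 26 mm above this point. Axes are those of the holder.
- holder: Work holder screwed to the bench, rigid, on a dark base plate 100 by 225 mm: a grey steel fork bracket (50 mm wide) with the holder's aluminium arm already home in it, and at the arm's other end an upright barrel with the end cap on top. Origin: middle of the base's underside, on the bench. z up, +y along the arm. Pin hole at y = -60 mm, cap axis at y = +60 mm.
- cap_mid (a point): Centre (half-way up, on the axis) of the knurled steel end cap, an upright cylinder 40 mm diameter, 40 mm tall, already started on the thread of the barrel (36 mm diameter). Bottomed out, its lower rim lies on the barrel's shoulder 54 mm above the bench and this point is 74 mm above the bench. Grip its sides from above at any angle. A dark dimple near the rim of its top turns with it.
- cap (a joint): How far the end cap is unscrewed from its hard bottom stop, rad: 0 = bottomed out, grows anticlockwise seen from above; 1.571 = backed off a quarter turn; 4.5 = the most. Starts between 2.2 and 3.6. Clockwise from above screws it down, 5 mm per turn. Friction about 0.06 N m; it stays where it is left. At the stop, fingers that turn on slip round it.
- stand: Fixed wooden tool stand, 60 by 180 mm and 55 mm tall; origin at the middle of its underside, z up. Three tools stand upright in a row along its y axis at y = -58, 0 and +58 mm, in any order: the lock pin, the punch and the burnisher. Each hole is 12 mm wide.
- punch_ball (a point): Centre of the wooden ball handle (24 mm diameter) of a punch in the tool stand, 30 mm above the stand's top; leave it alone.
- burnisher_mid (a point): Centre of the square dark wooden handle (15 by 15 mm, 22 mm tall) of a burnisher in the tool stand, 15 mm above the stand's top; leave it alone.
- jar_mid (a point): Centre of a small closed jar, 48 mm diameter, 50 mm tall, on the bench; leave it alone.
- block_mid (a point): Centre of a flat steel bench block, 60 by 60 by 20 mm, on the bench; leave it alone.
Not all that is in view belongs to the job. What is shaped like the part that bears pin_grip but blue or orange is not meant.

How it is judged:
On the way, in this order (a step that is already met when the one before it is completed fails the run):
1. the lock pin is fully home through bracket and arm, and let go (horizontal distance between pin_tip and pin_hole below 0.005 m and z of pin_grip in the frame of pin_hole between 0.02 and 0.03 m and angle between pin_grip's own z axis and vertical below 0.12 rad and contact force between the fingers and pin below 0.1 N and value of joint cap above 0.3 rad), for 0.2 s.
2. the end cap is screwed down until it bottoms out (horizontal distance between pin_tip and pin_hole below 0.005 m and z of pin_grip in the frame of pin_hole between 0.02 and 0.03 m and angle between pin_grip's own z axis and vertical below 0.12 rad and value of joint cap below 0.12 rad), for 0.05 s.
3. the end cap is backed off a quarter turn and held between the fingers (value of joint cap between 1.221 and 1.921 rad and contact force between the fingers and cap above 2 N and distance between the grasp point and cap_mid below 0.04 m), for 0.2 s.
At the end, for the whole second after the job is handed in: The lock pin is fully home in the bracket (collar within 4 mm of the top face, tip within 5 mm of the hole's axis, upright); the end cap stands a quarter turn (1.571 rad, within 0.35) off its bottom stop, still, and is gripped by the fingers with more than 2 N (all of step 3 and horizontal distance between pin_tip and pin_hole below 0.005 m and z of pin_grip in the frame of pin_hole between 0.02 and 0.03 m and angle between pin_grip's own z axis and vertical below 0.12 rad and velocity of joint cap between -0.05 and 0.05 rad/s); the arm keeps its last pose, push and grip.
It fails at once if another tool, the jar or the steel block was moved by more than 25 mm (distance of any of punch_ball, burnisher_mid, jar_mid, block_mid from where it was at the start of the episode above 0.025 m).
It also fails if it takes over 72 s, if anything falls off the work surface, if the arm or the gripper's body presses on something with over 40 N, if the wrist force passes 120 N, or if a joint passes its speed limit or range.

## Working session

There is one attempt and no reset: what is moved stays moved. The work goes in short steps, Python scripts to look and compute and a tool call to move; the robot and the scene stay as the last step left them, time stands still between calls to the robot, and variables do not carry over. Pictures are saved under pics/ and viewed, at most 10 in all, crops included, and the job is handed in when it is done.

Besides the shell and the picture viewer there is one more tool, called after "Emit:" as name([rows], argument=value, ...), one row to a line, values as JSON. step_arm: Moves the arm, as the interface text tells. Its arguments: {"type":"object","properties":{"targets":{"type":"array"}},"required":["targets"]}

```bash
mkdir -p pics && python3 - <<'E'
from rig import ctrl, optics, spotter
import cv2,numpy as np
for c in("side","top"):
    o=optics.capture(c); cv2.imwrite(f"pics/{c}0.png",o["image"][:,:,::-1])
    print(c,np.round(o["extrinsics"],3).tolist(), np.round(o["camera_matrix"],1).tolist())
    for n in("pin_grip","pin_hole","holder","cap_mid","stand","punch_ball","burnisher_mid","jar_mid","block_mid"):
        print(n,[(np.round(d["position"],3).tolist(),round(d["score"],2)) for d in spotter.landmark_of(n,c)[:3]])
s=ctrl.get_obs();print({k:np.round(v,3).tolist() for k,v in s.items()})
E
```

```text
side [[0.94, -0.251, 0.233, 0.453], [-0.342, -0.676, 0.653, -0.538], [-0.006, -0.693, -0.721, 0.653], [0.0, 0.0, 0.0, 1.0]] [[448.7, 0.0, 277.6], [0.0, 448.7, 205.8], [0.0, 0.0, 1.0]]
pin_grip [([0.659, -0.128, 0.069], 0.68), ([0.566, -0.165, 0.084], 0.66), ([0.482, -0.164, 0.064], 0.59)]
pin_hole [([0.536, 0.158, 0.044], 0.83)]
holder [([0.542, 0.215, -0.006], 0.59)]
cap_mid [([0.545, 0.278, 0.077], 0.76)]
stand []
punch_ball [([0.573, -0.11, 0.088], 0.52), ([0.768, -0.116, 0.01], 0.35)]
burnisher_mid [([0.559, -0.222, 0.07], 0.84)]
jar_mid [([0.768, 0.116, 0.028], 0.68), ([0.57, -0.108, 0.086], 0.3)]
block_mid [([0.766, -0.118, 0.01], 0.82)]
top [[0.021, -0.991, 0.129, 0.491], [-0.999, -0.017, 0.031, -0.019], [-0.029, -0.13, -0.991, 1.064], [0.0, 0.0, 0.0, 1.0]] [[430.5, 0.0, 277.1], [0.0, 430.5, 207.5], [0.0, 0.0, 1.0]]
pin_grip [([0.573, -0.167, 0.075], 0.54), ([0.478, -0.166, 0.064], 0.54), ([0.658, -0.128, 0.065], 0.51)]
pin_hole [([0.54, 0.157, 0.044], 0.84)]
holder [([0.544, 0.213, -0.0], 0.97)]
cap_mid [([0.547, 0.276, 0.079], 0.75)]
stand [([0.568, -0.164, -0.001], 0.68)]
punch_ball [([0.576, -0.107, 0.087], 0.44)]
burnisher_mid [([0.565, -0.225, 0.069], 0.59)]
jar_mid [([0.772, 0.118, 0.023], 0.79)]
block_mid [([0.768, -0.115, 0.011], 0.91)]
{'t': 1.0, 'joint_positions': [0.915, 0.381, 1.297, 0.0, 1.464, -0.215], 'qvel': [0.002, 0.001, -0.001, 0.0, -0.002, 0.001], 'joint_torque': [0.001, -43.78, -22.473, 0.071, 0.031, -0.0], 'tcp_pos': [0.235, 0.497, 0.264], 'tcp_rot': [-0.687, -3.066, -0.0], 'force': [-0.788, 0.483, -0.489], 'torque': [-0.047, -0.028, 0.026], 'grasp_force': 0.0, 'gripper_width': 1.001}
```

View pics/side0.png

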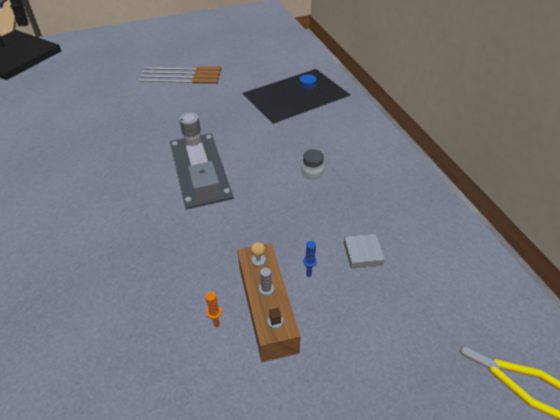

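View pics/top0.png

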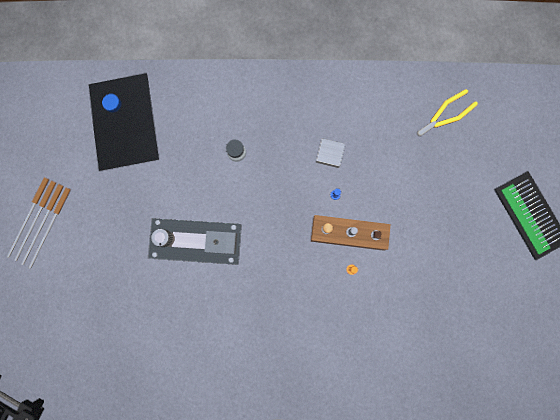

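Side view: the steel pin is in the middle of the stand at about (266,278), between the punch at (258,250) and the burnisher at (275,317). The blue pin (310,255) and orange pin (212,305) are decoys. Top view: the holder's hole is at (216,242), the cap at (160,238) and the pin at (352,231).

I'll approach above the pin with the fingers closing across the row.

Emit:
step_arm([
  [60,-586,-456,0,1.223],
  [60,-586,-456,0,1.223],
  [60,-586,-456,0,1.223],
  [60,-586,-456,0,1.223],
  [60,-586,-456,0,1.223],
  [60,-586,-456,0,1.223],
  [60,-586,-456,0,1.223],
  [60,-586,-456,0,1.223],
  [60,-586,-456,0,1.223],
  [60,-586,-456,0,1.223],
  [60,-586,-456,0,1.223],
  [60,-586,-456,0,1.223],
  [60,-586,-456,0,1.223],
  [60,-586,-456,0,1.223],
  [60,-586,-456,0,1.223],
  [60,-586,-456,0,1.223],
])

```text
t: 3.0
tcp_pos: [0.5699, -0.1641, 0.2642]
tcp_rot: [2.321, 2.117, 0.0]
force: [0.1, -0.9, 0.8]
gripper_width: 0.68
grasp_force: 0.0
```

```bash
cat > h.py <<'E'
import cv2,numpy as np
from rig import ctrl,optics,spotter
from scipy.spatial.transform import Rotation as Rn
def ray(o,uv):
    n=cv2.undistortPoints(np.array([[uv]],float),np.array(o["camera_matrix"]),np.array(o["D"]))[0,0]
    E=np.array(o["extrinsics"]);return E[:3,3],E[:3,:3]@np.array([n[0],n[1],1])
def onz(o,uv,z):
    c,d=ray(o,uv);return c+d*(z-c[2])/d[2]
def proj(o,p):
    E=np.linalg.inv(np.array(o["extrinsics"]));r=cv2.Rodrigues(E[:3,:3])[0]
    return cv2.projectPoints(np.array([p],float),r,E[:3,3],np.array(o["camera_matrix"]),np.array(o["D"]))[0][0,0]
def state():
    s=ctrl.get_obs();R=Rn.from_rotvec(s["tcp_rot"]).as_matrix()
    print("t",round(s["t"],2),"tcp",np.round(s["tcp_pos"],4),"x",np.round(R[:,0],3),"y",np.round(R[:,1],3),"q",np.round(s["joint_positions"],3),"F",np.round(s["force"],1),"w",round(s["gripper_width"]*88.1,1),"g",round(s["grasp_force"],1))
    return s,R
E
python3 - <<'E'
from h import *
s,R=state()
for c in("side","top"):
    o=optics.capture(c)
    h=0.046
    for n in("pin_grip","pin_hole"):
        L=[d["position"] for d in spotter.landmark_of(n,c)]
        print(c,n,[np.round(p,3).tolist() for p in L])
    uv=proj(o,[.538,.1575,.046]);print("hole pred",uv)
    g=cv2.cvtColor(o["image"],cv2.COLOR_RGB2GRAY).astype(float);u,v=np.round(uv).astype(int)
    W=g[v-6:v+7,u-7:u+8];print(W.astype(int))
    w=np.clip(np.median(W)-15-W,0,None);yy,xx=np.mgrid[v-6:v+7,u-7:u+8]
    c2=[(w*xx).sum()/w.sum(),(w*yy).sum()/w.sum()];print(c2,onz(o,c2,.046))
    im=o["image"];p=proj(o,[.57,-.166,.08]).astype(int)
    cr=im[p[1]-75:p[1]+75,p[0]-100:p[0]+100];cv2.imwrite(f"pics/a_{c}.png",cv2.resize(cr[:,:,::-1],None,fx=3,fy=3,interpolation=2))
a=cv2.imread("pics/a_side.png");b=cv2.imread("pics/a_top.png");k=min(a.shape[0],b.shape[0])
cv2.imwrite("pics/a.png",cv2.resize(np.hstack([a[:k],b[:k]]),(800,300)))
E
```

```text
t 3.0 tcp [ 0.5699 -0.1641  0.2642] x [ 0.092  0.996 -0.   ] y [ 0.996 -0.092  0.001] q [-0.48   0.457  1.171  0.     1.513 -0.388] F [ 0.1 -0.9  0.8] w 59.9 g 0.0
side pin_grip [[0.567, -0.162, 0.082], [0.479, -0.164, 0.063], [0.565, -0.163, 0.001]]
side pin_hole [[0.538, 0.156, 0.043]]
hole pred [201.82938795 170.87209158]
[[ 62  61  61  61  61  61  62  61  61  61  60  60  61  62  59]
 [ 62  61  62  62  62  61  61  61  62  62  61  61  59  55  50]
 [ 61  62  62  61  62  62  61  62  61  61  61  60  55  48  42]
 [ 60  61  62  62  61  62  61  62  61  62  60  58  49  43  41]
 [ 63  62  62  62  61  62  61  61  60  62  61  57  47  41  42]
 [ 62  61  62  61  61  61  61  62  61  62  61  56  46  42  40]
 [ 61  62  60  62  62  62  61  61  63  62  59  54  45  40  40]
 [ 62  62  62  62  62  62  63  62  60  59  55  46  41  38  48]
 [ 62  63  63  62  62  63  61  60  57  54  49  40  40  53  75]
 [ 62  62  62  60  58  56  56  52  50  46  42  39  47  80 111]
 [ 57  54  55  51  49  48  47  44  43  43  43  39  54  97 128]
 [ 49  47  46  44  45  43  44  43  43  44  44  37  58 105 130]
 [ 45  44  43  43
[... 524 characters left out ...]
 123 146 146 144 144 140 143 144]
 [139 142 142 142 132  86  77  87  95 144 142 139 141 143 145]
 [139 140 140 138 108  74  88  74  90 116 141 139 139 141 146]
 [138 141 140 137 115  87  99  82  86 108 143 143 140 143 142]
 [139 140 141 147 142 133  78  75  92 133 145 140 141 140 141]
 [142 140 140 140 139 117 108 120 119 146 145 139 138 139 142]
 [140 139 143 142 149 140 148 147 144 142 141 140 146 139 140]
 [138 142 147 141 142 141 142 140 140 137 142 139 144 135 142]
 [140 137 139 146 139 142 136 141 141 136 140 138 142 141 140]
 [132 141 141 142 141 140 142 133 142 137 138 142 145 139 140]]
[np.float64(215.51502732240436), np.float64(241.5136612021858)] [0.53964164 0.15756275 0.046     ]
```

Emit:
step_arm([
  [60,-1,-1,60,0],
  [60,-1,-1,120,0],
  [60,-1,-1,150,0],
  [60,-1,-1,165,0],
  [60,-1,-1,172,0],
  [60,-1,-1,172,0],
  [0,-1,-1,172,0],
  [0,-1,-1,172,0],
  [0,-1,-1,172,0],
  [0,-1,-1,172,0],
  [0,-1,-1,172,0],
  [0,-1,-1,172,0],
])

```text
t: 4.8
tcp_pos: [0.5685, -0.1659, 0.0918]
tcp_rot: [-2.321, -2.115, 0.001]
force: [-5.5, -0.0, 4.1]
gripper_width: 0.169
grasp_force: 30.0
```

```bash
python3 - <<'E'
from h import *
state()
o=optics.capture("side");im0=cv2.imread("pics/side0.png")
g=cv2.cvtColor(im0,cv2.COLOR_BGR2GRAY).astype(float)
u,v=np.round(proj(o,[.538,.1575,.046])).astype(int);W=g[v-6:v+7,u-7:u+8];print(W.astype(int))
w=np.clip(np.median(W)-15-W,0,None);yy,xx=np.mgrid[v-6:v+7,u-7:u+8]
c2=[(w*xx).sum()/w.sum(),(w*yy).sum()/w.sum()];print(c2,onz(o,c2,.046))
p=proj(o,[.57,-.166,.09]).astype(int);cr=o["image"][p[1]-75:p[1]+75,p[0]-100:p[0]+100]
cv2.imwrite("pics/g_side.png",cv2.resize(cr[:,:,::-1],None,fx=4,fy=4,interpolation=2))
E
```

```text
t 4.8 tcp [ 0.5685 -0.1659  0.0918] x [0.093 0.996 0.   ] y [ 0.996 -0.093 -0.001] q [-0.483  0.623  1.413 -0.     1.107 -0.39 ] F [-5.5 -0.   4.1] w 14.9 g 30.0
[[124 121 120 119 119 117 118 118 118 119 119 119 120 120 121]
 [118 118 118 118 118 119 117 119 119 119 120 119 120 120 121]
 [118 119 119 119 119 119 119 119 119 118 119 119 120 120 121]
 [118 119 119 120 120 119 118 116 117 119 119 119 121 120 119]
 [120 119 120 120 119 115 108 105 108 114 118 120 121 121 119]
 [120 121 120 119 111  99  90  87  87  94 111 119 121 120 120]
 [119 120 120 117 100  84  77  77  75  81 102 118 121 120 119]
 [118 118 120 116  99  84  81  82  83  91 108 118 121 119 119]
 [117 118 118 118 111 102 100 101 104 110 117 120 121 119 119]
 [118 118 118 119 118 116 116 116 117 119 120 121 119 120 119]
 [118 118 119 118 119 119 120 119 120 120 119 120 121 120 119]
 [119 119 119 119 118 119 119 119 119 120 120 121 121 119 120]
 [120 119 119 118 118 118 118 120 119 120 120 121 120 120 122]]
[np.float64(201.92207792207793), np.float64(171.19155844155844)] [0.53795194 0.15647854 0.046     ]
```

View pics/g_side.png

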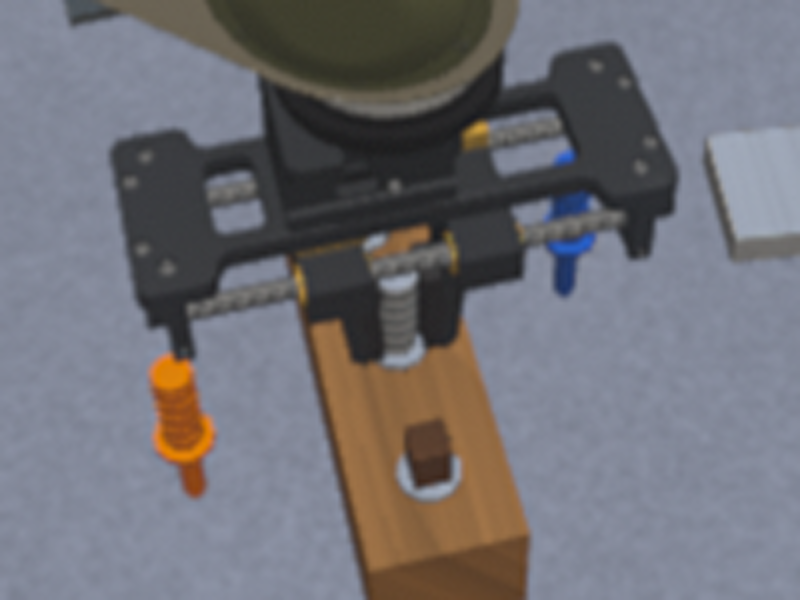

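The pin is gripped by its grip: it shows at crop (400,310), between both fingers and clear of its neighbours. I'll lift it and carry it over the bracket.

Emit:
step_arm([
  [0,0,0,-30,0],
  [0,0,0,-80,0],
  [0,0,0,-130,0],
  [0,50,-9,-160,0],
  [0,110,-20,-160,0],
  [0,170,-31,-160,0],
  [0,230,-42,-160,0],
  [0,285,-53,-150,0],
  [0,319,-59,-110,0],
  [0,319,-59,-70,0],
  [0,319,-59,-48,0],
  [0,319,-59,-48,0],
  [0,319,-59,-48,0],
])

```text
t: 6.48
tcp_pos: [0.5405, 0.1572, 0.1407]
tcp_rot: [2.322, 2.115, 0.003]
force: [0.9, 0.5, -0.9]
gripper_width: 0.17
grasp_force: 30.0
```

```bash
python3 - <<'E'
from h import *
s,R=state()
for c in("side","top"):
    o=optics.capture(c)
    for n in("pin_tip","pin_grip"):
        print(c,n,[(np.round(d["position"],3).tolist(),round(d["score"],2)) for d in spotter.landmark_of(n,c)[:4]])
    if c=="side":
        print("exp tip px",proj(o,s["tcp_pos"]-[0,0,.077]),"exp collar bottom",proj(o,s["tcp_pos"]-[0,0,.037]))
        p=proj(o,[.539,.157,.08]).astype(int);print(p);cr=o["image"][p[1]-40:p[1]+40,p[0]-50:p[0]+50]
        cv2.imwrite("pics/i_side.png",cv2.resize(cr[:,:,::-1],None,fx=8,fy=7.5,interpolation=2))
E
```

```text
t 6.47 tcp [0.5405 0.1572 0.1407] x [0.093 0.996 0.   ] y [ 0.996 -0.093  0.002] q [0.073 0.519 1.449 0.    1.172 0.166] F [ 0.9  0.5 -0.9] w 15.0 g 30.0
side pin_tip [([0.658, -0.128, -0.003], 0.87), ([0.539, 0.158, 0.065], 0.64)]
side pin_grip [([0.481, -0.165, 0.064], 0.91), ([0.658, -0.126, 0.066], 0.86), ([0.542, 0.158, 0.129], 0.64)]
exp tip px [201.97475054 164.05427736] exp collar bottom [199.36490389 148.42038228]
[200 158]
top pin_tip []
top pin_grip [([0.476, -0.166, 0.065], 0.56), ([0.658, -0.128, 0.065], 0.55)]
```

View pics/i_side.png

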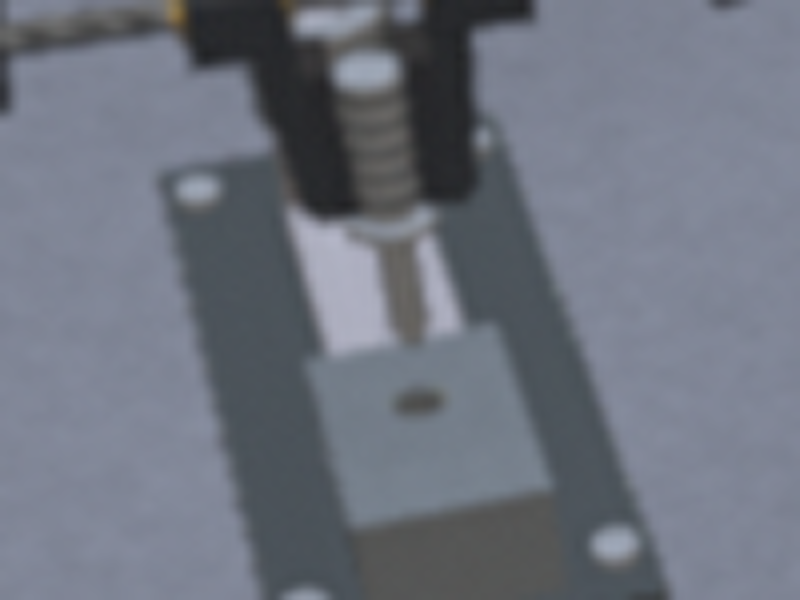

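The pin hangs upright in the fingers, with its tip at about crop (413,340) just above the hole at (418,401). Next is a sub-pixel check of the shank axis against the hole.

```bash
python3 - <<'E'
from h import *
s,R=state();o=optics.capture("side");g=cv2.cvtColor(o["image"],cv2.COLOR_RGB2GRAY).astype(float)
print(g[146:170,190:212].astype(int))
t=s["tcp_pos"]
for z in(.037,.047,.057,.067,.077): print(z,proj(o,t-[0,0,z]),proj(o,[.538,.1565,t[2]-z]))
g2=g[165:178,195:210];w=np.clip(np.median(g2)-15-g2,0,None);yy,xx=np.mgrid[165:178,195:210]
E
```

```text
t 6.78 tcp [0.54   0.1571 0.1403] x [0.093 0.996 0.   ] y [ 0.996 -0.093  0.001] q [0.073 0.519 1.45  0.    1.171 0.166] F [-0.3 -0.5 -0.9] w 15.2 g 30.0
[[ 43  47  46  55  72  84  87  87  88  92 100 117 131 128  95  75  77  77
   80  82  82  84]
 [ 82  91  86  96 120 124 115 109 110 117 121 139 148 134  97  82  82  82
   83  83  82  83]
 [137 144 130 122 139 144 140 135 138 141 142 143 134 118  92  80  80  83
   82  82  82  83]
 [169 173 162 140 130 130 131 133 138 140 133 125 131 136 110  84  81  82
   83  83  82  82]
 [177 180 177 162 142 127 116 113 118 119 108 112 146 161 130  94  82  82
   82  81  82  82]
 [177 179 180 175 166 152 128 106 103 105 101 115 158 170 144 101  81  82
   82  82  82  82]
 [175 177 178 178 175 170 147 111  98 102 100 114 157 173 158 114  85  80
   82  82  82  82]
 [175 176 178 178 176 175 161 120  97 101 100 110 150 171 167 130  93  81
   81  82  81  81]
 [175 175 177 177 176 175 167 125  99 100  99 105 140 168 170 142 101  80
   80  82  82  82]
 [175 176 177 178 176 175 167 130 101 100 100 104 134 165 172 157 114  84
   80  82  82  81]
 [176 175 176 17
[... 896 characters left out ...]
 125 125 125 126]
 [121 126 126 125 123 122 123 123 123 124 124 124 124 124 123 124 124 124
  126 126 126 126]
 [123 123 123 123 123 123 123 124 123 123 124 124 123 123 123 123 124 124
  125 125 126 125]
 [125 124 123 122 123 123 124 124 124 124 124 123 121 121 123 124 124 125
  125 123 125 124]
 [122 124 123 123 124 125 124 125 124 123 119 112 111 113 118 123 125 125
  125 124 124 125]]
0.037 [199.15307237 148.66003357] [198.1959914  149.09196674]
0.047 [199.8224174  152.66075195] [198.87381984 153.09322589]
0.057 [200.4814172  156.59730037] [199.54116075 157.03023681]
0.067 [201.13029816 160.4711453 ] [200.19824387 160.90446943]
0.077 [201.76928049 164.28371107] [200.8452927  164.71735139]
```

```bash
python3 - <<'E'
from h import *
ims=[]
for c,hz in(("side",[.5380,.1565]),("top",[.5396,.1576])):
    o=optics.capture(c);im=cv2.imread(f"pics/{c}0.png")
    p=proj(o,[.569,-.166,.085]).astype(int)
    H=18 if c=="side" else 15
    cr=im[p[1]-H:p[1]+H,p[0]-20:p[0]+20].copy();k=10
    cr=cv2.resize(cr,None,fx=k,fy=k,interpolation=cv2.INTER_CUBIC)
    # overlay model rings for pin axis at hypothesised xy
    for z,r,col in((.103,.008,(0,0,255)),(.059,.012,(0,255,0))):
        a=np.linspace(0,2*np.pi,60)
        P=np.array([proj(o,[.569+r*np.cos(t),-.166+r*np.sin(t),z]) for t in a])
        Q=((P-[p[0]-20,p[1]-H]+.5)*k).astype(int);cv2.polylines(cr,[Q],True,col,1)
    ims.append(cr)
h=max(i.shape[0] for i in ims)
ims=[cv2.copyMakeBorder(i,0,h-i.shape[0],0,0,0) for i in ims]
cv2.imwrite("pics/model.png",np.hstack(ims))
E
```

```text
(no output)
```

View pics/model.png

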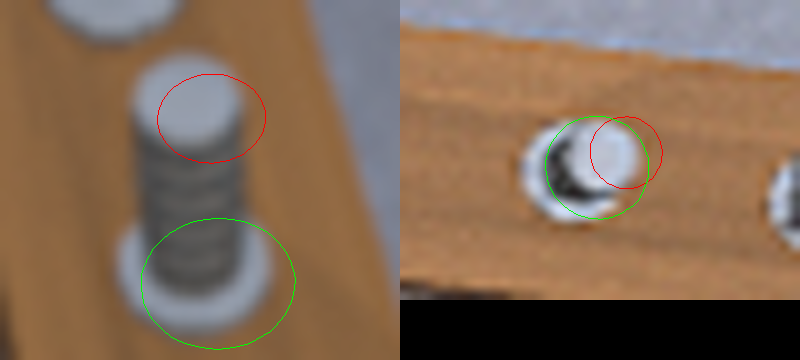

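The red and green model rings sit about 2.3 px right of the real pin in both views. So the pin's true position in the stand was y ≈ -0.161, and the pin sits about 4.5 mm off-centre along tool x. I'll correct for that, lower to just above the mouth and check.

Emit:
step_arm([
  [0,-4.5,-1.5,0,0],
  [0,-4.5,-1.5,5,0],
  [0,-4.5,-1.5,12,0],
  [0,-4.5,-1.5,12,0],
  [0,-4.5,-1.5,12,0],
])

```text
t: 7.55
tcp_pos: [0.538, 0.1529, 0.1277]
tcp_rot: [-2.322, -2.116, 0.0]
force: [-0.4, 0.6, -1.3]
gripper_width: 0.173
grasp_force: 30.0
```

```bash
cat > ov.py <<'E'
from h import *
s,R=state();o=optics.capture("side");t=np.array(s["tcp_pos"])
ax=np.array([.5380,.1565]);p=proj(o,[*ax,.06]).astype(int);k=13
cr=o["image"][p[1]-22:p[1]+22,p[0]-28:p[0]+28][:,:,::-1].copy();cr=cv2.resize(cr,None,fx=k,fy=k,interpolation=2)
a=np.linspace(0,2*np.pi,60)
for z,r,col in((.046,.006,(0,0,255)),(t[2]-.037,.005,(0,255,0)),(t[2]-.067,.005,(0,255,0)),(t[2]-.037,.012,(255,255,0))):
    P=np.array([proj(o,[ax[0]+r*np.cos(q),ax[1]+r*np.sin(q),z]) for q in a])
    cv2.polylines(cr,[((P-[p[0]-28,p[1]-22]+.5)*k).astype(int)],True,col,1)
import sys;cv2.imwrite(f"pics/{sys.argv[1]}.png",cr)
E
python3 ov.py ov1
```

```text
t 7.55 tcp [0.538  0.1529 0.1277] x [ 0.093  0.996 -0.   ] y [ 0.996 -0.093 -0.   ] q [0.065 0.53  1.474 0.    1.138 0.158] F [-0.4  0.6 -1.3] w 15.2 g 30.0
```

View pics/ov1.png

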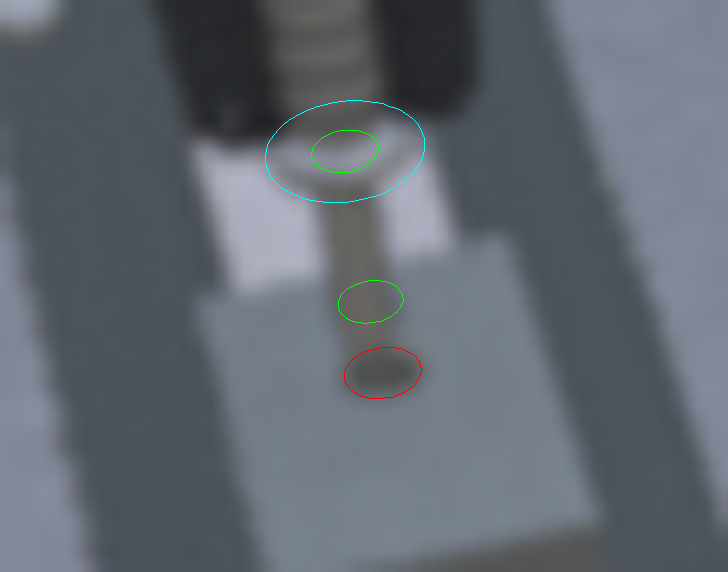

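The shank points into the hole, about 0.3 px left of the model axis and slightly high. I'll make a small correction and lower with the force watched.

Emit:
step_arm([
  [0,-0.7,0.6,2,0],
  [0,-0.7,0.6,5,0],
  [0,-0.7,0.6,8,0],
  [0,-0.7,0.6,11,0],
  [0,-0.7,0.6,11,0],
])

```text
t: 8.22
tcp_pos: [0.5384, 0.1521, 0.1165]
tcp_rot: [-2.322, -2.116, 0.001]
force: [-0.2, -0.7, -1.5]
gripper_width: 0.173
grasp_force: 30.0
```

The tip is 6 mm inside with no resistance, so I'll continue down.

Emit:
step_arm([
  [0,0,0,4,0],
  [0,0,0,8,0],
  [0,0,0,12,0],
  [0,0,0,16,0],
  [0,0,0,20,0],
  [0,0,0,20,0],
])

```text
t: 8.98
tcp_pos: [0.5384, 0.1521, 0.0964]
tcp_rot: [-2.322, -2.116, 0.001]
force: [-0.1, 0.5, -1.7]
gripper_width: 0.169
grasp_force: 30.0
```

Emit:
step_arm([
  [0,0,0,4,0],
  [0,0,0,8,0],
  [0,0,0,11,0],
  [0,0,0,13,0],
  [0,0,0,14,0],
  [0,0,0,14,0],
])

```text
t: 9.72
tcp_pos: [0.5391, 0.1522, 0.0844]
tcp_rot: [2.321, 2.115, 0.003]
force: [-1.9, 0.4, 14.1]
gripper_width: 0.169
grasp_force: 30.1
```

The collar is seated (14 N up at z 0.084). I'll release and rise.

Emit:
step_arm([
  [0,0,0,13,0],
  [50,0,0,12,0],
  [50,0,0,12,0],
  [50,0,0,12,0],
  [50,0,0,12,0],
  [60,0,0,-10,0],
  [60,0,0,-60,0],
  [70,0,0,-110,0],
  [88,0,0,-120,0],
  [88,0,0,-120,0],
])

```text
t: 10.98
tcp_pos: [0.5381, 0.1521, 0.2021]
tcp_rot: [-2.322, -2.115, 0.001]
force: [0.3, -0.4, 0.4]
gripper_width: 0.988
grasp_force: 0.0
```

```bash
python3 - <<'E'
from h import *
s,R=state()
for c in("side","top"):
    o=optics.capture(c)
    print(c,[(n,[(np.round(d["position"],3).tolist(),round(d["score"],2)) for d in spotter.landmark_of(n,c)[:4]]) for n in("cap_mid","pin_tip","pin_grip")])
    k=8;p=proj(o,[.543,.215,.06]).astype(int);x0,y0=p[0]-50,p[1]-37
    cr=o["image"][y0:y0+74,x0:x0+100][:,:,::-1].copy();cr=cv2.resize(cr,None,fx=k,fy=k,interpolation=2)
    if c=="side":
        a=np.linspace(0,2*np.pi,60)
        for x,y,z,r,col in((.538,.1565,.05,.012,(0,255,0)),(.538,.1565,.094,.008,(0,255,0)),(.546,.277,.0965,.02,(0,0,255))):
            P=np.array([proj(o,[x+r*np.cos(q),y+r*np.sin(q),z]) for q in a])
            cv2.polylines(cr,[((P-[x0,y0]+.5)*k).astype(int)],True,col,1)
    cv2.imwrite(f"pics/c_{c}.png",cr)
E
```

```text
t 10.97 tcp [0.5381 0.1521 0.2021] x [ 0.093  0.996 -0.   ] y [ 0.996 -0.093 -0.001] q [ 0.064  0.448  1.374 -0.     1.321  0.157] F [ 0.3 -0.4  0.4] w 87.0 g 0.0
side [('cap_mid', [([0.547, 0.278, 0.076], 0.78)]), ('pin_tip', [([0.657, -0.128, -0.002], 0.92), ([0.482, -0.169, 0.003], 0.59), ([0.542, 0.212, -0.002], 0.53), ([0.767, -0.118, 0.009], 0.21)]), ('pin_grip', [([0.48, -0.165, 0.064], 0.94), ([0.658, -0.128, 0.065], 0.71), ([0.537, 0.156, 0.073], 0.65)])]
top [('cap_mid', []), ('pin_tip', [([0.573, -0.104, 0.089], 0.39)]), ('pin_grip', [([0.656, -0.128, 0.065], 0.58), ([0.477, -0.167, 0.066], 0.56), ([0.766, -0.116, 0.013], 0.35)])]
```

View pics/c_side.png

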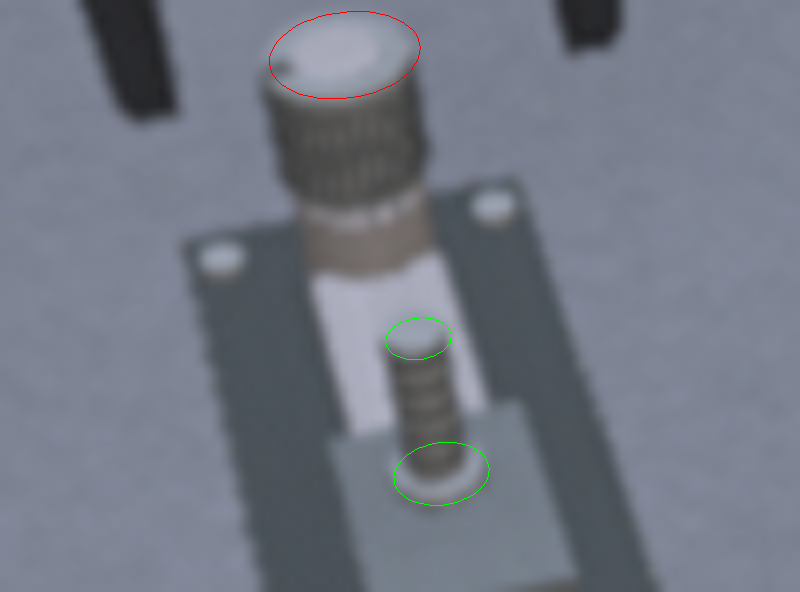

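The pin is home: the green rings match its collar at (440,473) and its top at (418,340). The cap's top centre is at (345,55) and its dimple at (283,67). I'll move over the cap with the wrist wound back anticlockwise.

Emit:
step_arm([
  [70,60,-2,0,-0.18],
  [70,124.5,-4,0,-0.36],
  [70,124.5,-4,0,-0.54],
  [70,124.5,-4,0,-0.72],
  [70,124.5,-4,0,-0.9],
  [70,124.5,-4,0,-1.08],
  [70,124.5,-4,0,-1.26],
  [70,124.5,-4,0,-1.44],
  [70,124.5,-4,0,-1.62],
  [70,124.5,-4,0,-1.8],
  [70,124.5,-4,0,-1.98],
  [70,124.5,-4,0,-2.16],
  [70,124.5,-4,0,-2.34],
  [70,124.5,-4,0,-2.52],
  [70,124.5,-4,0,-2.55],
  [70,124.5,-4,0,-2.55],
])

```text
t: 13.38
tcp_pos: [0.5461, 0.2764, 0.2026]
tcp_rot: [1.343, -2.84, -0.0]
force: [0.5, 0.8, 1.0]
gripper_width: 0.792
grasp_force: 0.0
```

```bash
python3 -c "
from h import *
state()"
```

```text
t 13.38 tcp [0.5461 0.2764 0.2026] x [-0.635 -0.773  0.   ] y [-0.773  0.635  0.   ] q [ 0.275  0.536  1.216 -0.     1.391 -2.179] F [0.5 0.8 1. ] w 69.8 g 0.0
```

Emit:
step_arm([
  [70,0,0,50,0],
  [70,0,0,90,0],
  [70,0,0,108,0],
  [70,0,0,115,0],
  [70,0,0,115,0],
  [0,0,0,115,0],
  [0,0,0,115,0],
  [0,0,0,115,0],
  [0,0,0,115,0],
  [0,0,0,115,0],
  [0,0,0,115,0],
])

```text
t: 14.75
tcp_pos: [0.5454, 0.2771, 0.0881]
tcp_rot: [1.347, -2.838, -0.002]
force: [-4.4, 3.4, 4.0]
gripper_width: 0.445
grasp_force: 30.0
```

Emit:
step_arm([
  [0,0,1,0,0],
  [0,0,1,0.1,0.15],
  [0,0,1,0.2,0.3],
  [0,0,1,0.4,0.45],
  [0,0,1,0.5,0.6],
  [0,0,1,0.6,0.75],
  [0,0,1,0.7,0.9],
  [0,0,1,0.8,1.05],
  [0,0,1,1.0,1.2],
  [0,0,1,1.1,1.35],
  [0,0,1,1.2,1.5],
  [0,0,1,1.3,1.65],
  [0,0,1,1.4,1.8],
  [0,0,1,1.6,1.95],
  [0,0,1,1.6,2.0],
  [0,0,1,1.6,2.0],
])

```text
t: 16.75
tcp_pos: [0.5452, 0.2753, 0.0865]
tcp_rot: [1.661, 2.665, -0.005]
force: [-3.0, -10.0, 6.8]
gripper_width: 0.44
grasp_force: 30.0
```

```bash
python3 -c "
from h import *
s,R=state();print(s['torque'],s['joint_torque'][5])"
```

```text
t 16.75 tcp [0.5452 0.2753 0.0865] x [-0.44   0.898 -0.003] y [ 0.898  0.44  -0.002] q [ 0.275  0.656  1.36  -0.003  1.127 -0.18 ] F [ -3.  -10.    6.8] w 38.8 g 30.0
[-1.5249859   0.54968498 -0.05313764] 0.1594864809885621
```

Emit:
step_arm([
  [0,-1.5,-1.2,0,0],
  [0,-1.5,-1.2,0.1,0.15],
  [0,-1.5,-1.2,0.3,0.3],
  [0,-1.5,-1.2,0.4,0.4],
  [0,-1.5,-1.2,0.4,0.5],
  [0,-1.5,-1.2,0.5,0.6],
  [0,-1.5,-1.2,0.6,0.7],
  [0,-1.5,-1.2,0.6,0.8],
  [0,-1.5,-1.2,0.6,0.8],
])

```text
t: 17.88
tcp_pos: [0.5442, 0.275, 0.0859]
tcp_rot: [-2.569, -1.808, 0.002]
force: [-5.8, -2.1, 5.9]
gripper_width: 0.446
grasp_force: 30.0
```

```bash
python3 -c "
from h import *
s,R=state();print(s['torque'],s['joint_torque'][5])"
```

```text
t 17.88 tcp [0.5442 0.275  0.0859] x [ 0.337  0.941 -0.001] y [ 0.941 -0.337 -0.001] q [ 0.274  0.655  1.364 -0.     1.123  0.618] F [-5.8 -2.1  5.9] w 39.3 g 30.0
[-0.4040777   0.92255092 -0.02466019] 0.3621167130768299
```

Emit:
step_arm([
  [0,-0.2,-0.6,0.1,0.1],
  [0,-0.2,-0.6,0.1,0.2],
  [0,-0.2,-0.6,0.2,0.3],
  [0,-0.2,-0.6,0.2,0.4],
  [0,-0.2,-0.6,0.2,0.4],
])

```text
t: 18.5
tcp_pos: [0.5438, 0.2752, 0.0856]
tcp_rot: [-2.876, -1.264, 0.001]
force: [-5.2, -0.8, 6.6]
gripper_width: 0.444
grasp_force: 30.0
```

```bash
python3 -c "
from h import *
s,R=state();print(s['torque'],s['joint_torque'][5])"
```

```text
t 18.5 tcp [0.5438 0.2752 0.0856] x [ 0.676  0.737 -0.001] y [ 0.737 -0.676 -0.001] q [0.274 0.655 1.366 0.    1.122 1.017] F [-5.2 -0.8  6.6] w 39.1 g 30.0
[-0.13060776  0.85399985 -0.05786385] 0.4490663856267929
```

Emit:
step_arm([
  [0,-0.4,-0.4,0.1,0.15],
  [0,-0.4,-0.4,0.2,0.3],
  [0,-0.4,-0.4,0.2,0.45],
  [0,-0.4,-0.4,0.3,0.6],
  [0,-0.4,-0.4,0.3,0.7],
  [0,-0.4,-0.4,0.3,0.7],
])

```text
t: 19.25
tcp_pos: [0.5437, 0.2759, 0.0855]
tcp_rot: [-3.134, -0.204, -0.001]
force: [-4.2, 3.1, 5.1]
gripper_width: 0.446
grasp_force: 30.0
```

```bash
python3 - <<'E'
from h import *
s,R=state();print(s['torque'],s['joint_torque'][5])
o=optics.capture("side");p=proj(o,[.545,.276,.075]).astype(int)
cv2.imwrite("pics/cap1.png",cv2.resize(o["image"][p[1]-28:p[1]+28,p[0]-35:p[0]+35][:,:,::-1],None,fx=10,fy=10,interpolation=2))
E
```

```text
t 19.25 tcp [0.5437 0.2759 0.0855] x [0.992 0.129 0.001] y [ 0.129 -0.992 -0.001] q [2.750e-01 6.550e-01 1.367e+00 1.000e-03 1.119e+00 1.716e+00] F [-4.2  3.1  5.1] w 39.3 g 30.0
[0.56332138 0.6184547  0.21664304] 0.6776558049023151
```

View pics/cap1.png

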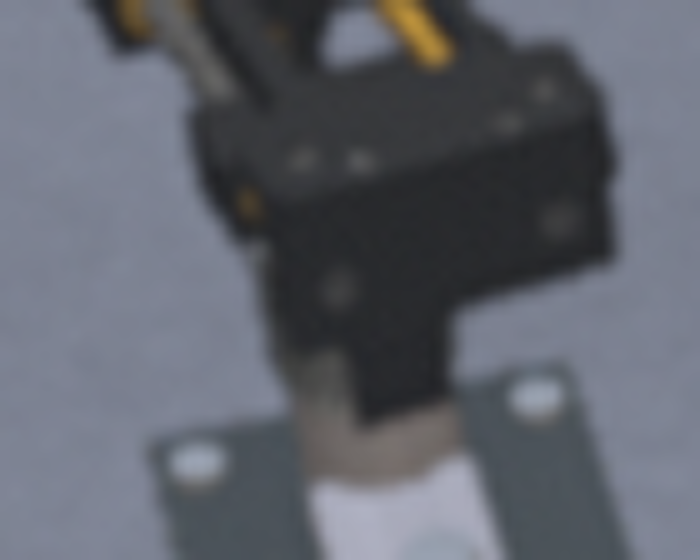

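The cap's rim now sits on the shoulder: the bright thread gap at (380,440) is gone. The resisting moment has risen, and after 3.9 rad of turning (the most it could need is 3.6) it is bottomed out. I'll back off a quarter turn.

Emit:
step_arm([
  [0,-0.4,-0.4,0,-0.15],
  [0,-0.4,-0.4,-0.2,-0.3],
  [0,-0.4,-0.4,-0.3,-0.45],
  [0,-0.4,-0.4,-0.4,-0.6],
  [0,-0.4,-0.4,-0.6,-0.75],
  [0,-0.4,-0.4,-0.7,-0.9],
  [0,-0.4,-0.4,-0.8,-1.05],
  [0,-0.4,-0.4,-0.9,-1.2],
  [0,-0.4,-0.4,-1.0,-1.35],
  [0,-0.4,-0.4,-1.1,-1.5],
  [0,-0.4,-0.4,-1.2,-1.6],
  [0,-0.4,-0.4,-1.2,-1.6],
  [0,-0.4,-0.4,-1.2,-1.6],
  [0,-0.4,-0.4,-1.2,-1.6],
])

```text
t: 21.05
tcp_pos: [0.5445, 0.2753, 0.0868]
tcp_rot: [2.041, 2.385, 0.004]
force: [5.8, -2.2, 4.2]
gripper_width: 0.446
grasp_force: 30.0
```

```bash
python3 - <<'E'
from h import *
s,R=state();print(s['torque'],s['joint_torque'][5])
o=optics.capture("side");p=proj(o,[.543,.22,.07]).astype(int)
print([(np.round(d["position"],3).tolist(),round(d["score"],2)) for d in spotter.landmark_of("pin_grip","side")[:4]])
cv2.imwrite("pics/cap2.png",cv2.resize(o["image"][p[1]-36:p[1]+36,p[0]-45:p[0]+45][:,:,::-1],None,fx=8,fy=8,interpolation=2))
E
```

```text
t 21.05 tcp [0.5445 0.2753 0.0868] x [-0.155  0.988 -0.   ] y [0.988 0.155 0.003] q [ 2.750e-01  6.530e-01  1.365e+00 -1.000e-03  1.120e+00  1.200e-01] F [ 5.8 -2.2  4.2] w 39.3 g 30.0
[-0.41836628 -0.61956952  0.0728239 ] 0.05174653837457299
[([0.479, -0.167, 0.064], 0.69), ([0.768, 0.117, 0.026], 0.65), ([0.66, -0.124, 0.061], 0.51)]
```

View pics/cap2.png

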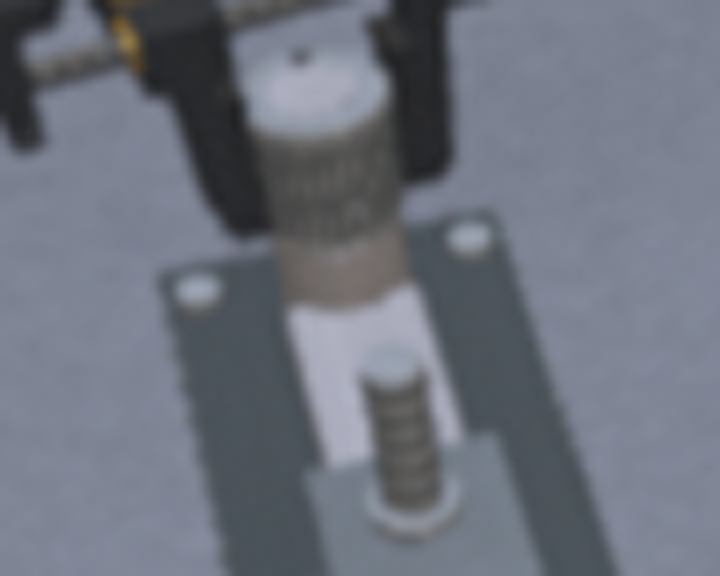

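The dimple's net turn is about -1.48 rad while the fingers made -2.3. So the fingers slipped at the stop and the cap was bottomed, and it now stands about 1.55 rad off. The start value this implies, about 3.05, is within its range. The pin is home at (405,440) and the grip force is 30 N, so I'll hand in.

```bash
python3 -c "
from rig import ticket
print(ticket.sign_off())"
```

```text
the job is handed in; nothing more can be done
None
```

The job is handed in, with no verdict returned: by my checks the lock pin is fully home and released, and the cap was screwed to its stop, backed off about a quarter turn (about 1.55 rad by the dimple) and is still gripped at 30 N.

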